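Set the suction of a bench vacuum aspirator with its intake closed

TASK

Set the suction of the bench aspirator for the next run: close its intake port with the orange test plug from the tray, pushed gently and fully home, then turn the sunken regulator knob clockwise until the red gauge needle stands on the green set hand, and let go with the plug still in. The knob spins freely until it is pressed down and its clutch drops in; find the place by feel, pressing only lightly, and never force it down onto the clutch teeth. Leave the small things on the tray and behind the aspirator as they are.

Things in the scene. Friction and masses are not known exactly. Their poses are not given: they have to be found in the camera images.
- aspirator: White bench vacuum aspirator, fixed, 175 mm deep (x), 230 mm wide (y), 100 mm high. Origin: centre of its underside; z up, y to the robot's left, front (sloping face with the gauge) towards -x. Its flat top panel, 100 mm above the counter, spans own x -13 to +88 mm; the regulator well is in its right part, the intake port in its left, 140 mm apart.
- port_mouth (a point): Centre of the intake port's mouth, in the plane of the top panel (own x +37.5, y +75, z +100 mm of the aspirator). A straight round hole, 27 mm across, ringed in blue. In it a very lightly sprung poppet (about 0.3 N) stands up to 18 mm below the mouth; the seated plug pushes it down 4 mm.
- test_plug: Loose test plug, about 80 g, upright on the tray. Origin: centre of its stem's underside, z up its axis. From below: black stem 24 mm in diameter, 22 mm long, foot chamfered; orange flange 36 mm in diameter, 4 mm thick; orange round grip 20 mm in diameter, 22 mm tall (26 to 48 mm above the origin). Fully home, the flange lies on the top panel and the origin is 22 mm below the port's mouth.
- well_mouth (a point): Centre of the regulator well's mouth, level with the top panel (own x +37.5, y -65 mm, z 100 mm of the aspirator). A round vertical well 76 mm in diameter and 36 mm deep with the knob standing in its middle: 26 mm between knob and wall, for fingers pointing straight down.
- knob_top (a point): Centre of the regulator knob's top face, on its axis. Released it is 3 mm below the top panel (97 mm above the aspirator's origin) and it goes down with the knob. The return spring takes 1 N to start down and 2.3 N at 5 mm; when let go the knob springs up and the valve wheel stays as it was set.
- trim_knob: The regulator knob: black ribbed upright cylinder, 24 mm in diameter, 20 mm tall, blue top. Origin: centre of its underside (13 mm above the well's floor when released), z up. Two dogs, hidden below it, stand over the valve wheel's teeth or its gaps. Over a tooth, the knob meets it hard after 1 mm of press; over gaps it goes down 6.5 mm and then bottoms hard. Until dropped in it spins freely.
- valve_wheel: Toothed wheel hidden under the knob at the well's floor (origin there, on the knob's axis): 6 teeth 60 degrees apart; the dogs drop in over about 0.2 rad of each 1.05 rad, at an angle that must be felt for. With the knob 4.5 mm or more down they are fully in and drive it, with up to 0.25 rad of play. Stiff (0.05 N m). Clockwise from above raises the suction: the needle turns clockwise by the same angle.
- dial_centre (a point): Pivot of the needle in the round suction gauge (84 mm across, black rim, white dial under a clear cover) on the left of the sloping face, which is tilted 43 degrees up from level and faces the robot.
- needle: Red gauge needle, 32 mm from pivot to tip, under the cover. x axis: from the pivot to the tip; z axis: out of the dial. With the port open it stays near the lower left end of the scale; when the plug goes home it jumps clockwise by 1.5 to 1.8 rad; from then on it follows the valve wheel.
- needle_tip (a point): Tip of the red needle, 32 mm from the pivot.
- set_hand: The green set hand that marks the wanted suction, same axes as the needle's, same pivot, under the cover; it does not move. At the start, with the plug home, it is 0.5 to 1.0 rad clockwise of the needle.
- set_hand_tip (a point): Tip of the green set hand, 32.5 mm from the pivot.
- tray: Brown flat accessory tray, 120 x 260 x 14 mm, fixed; origin: centre of its underside. The plug, the vial and the tweezers are on it.
- vial: Loose small dropper vial with a white cap, 26 mm in diameter, 58 mm tall, standing on the tray; origin: centre of its underside. A bystander.
- tweezers: Loose steel forceps, 127 mm long, lying on the tray; origin: centre of the underside. A bystander.
- cup: Loose lidded specimen cup, 49 mm in diameter, 55 mm tall, behind the aspirator; origin: centre of its underside. A bystander.
- flask: Loose small glass beaker, 50 mm in diameter, 67 mm tall, behind the aspirator; origin: centre of its underside. A bystander.

How it is judged:
By the outcome, as a careful person would: the job done as asked, in the order asked, and still so for the second after the job is handed in, with the robot touching nothing.
It also fails if it takes over 67 s, if anything falls off the work surface, if the arm or the gripper's body presses on something with over 40 N, if the wrist force passes 120 N, or if a joint passes its speed limit or range.

ROBOT

A 6-joint arm with a two-finger parallel gripper is mounted at the origin on a cart in front of the work surface, level with it; the furniture and walls round the work are solid. World frame = base frame: x ahead of the robot, y to its left, z up, the work surface at z = 0. Lengths are in m, angles in rad, forces in N, time in s.
With the tool pointing down it reaches from about 0.3 to 0.875 m from the base axis. Payload 6.4 kg.
Tool frame: the origin (TCP) lies where the fingers leave the gripper's body, on its centre line; the fingertips stand 73 mm ahead of it and the grasp point (between the pads) lies 54 mm ahead of it; z points along the fingers, y is the line along which they close (so a half turn about z gives the same grasp; the last joint's range is limited). The gripper opens to 85 mm and grips with 20 to 120 N. Pads are 22 mm wide; open, the fingers measure 114 mm over their backs; the gripper's body (76 mm by 85 mm) begins 54 mm behind the grasp point. The pads swing forward as they close: fully open they stand 13 mm farther back than shut.
Start: joints at [1.029, 0.181, 1.607, -0, 1.354, -0.206], TCP at [0.189, 0.543, 0.304] pointing down, gripper open.
Joint ranges: [-2.99, 2.99], [-0.89, 2.07], [0.3, 2.58], [-1.14, 4.28], [0, 2.63], [-3.12, 3.12]. Speed limits (rad/s): [2.57, 2.57, 3.01, 3.14, 3.14, 3.14].

INTERFACE

Orientations are given as a 3x3 rotation matrix whose columns are the frame's x, y, z axes.
In Python, from station import r, imaging, workorder gives the robot as it stands.
- The arm moves only by the tool play_rows, never from a script. Its arguments are lists of equal length, an entry for each row: "rotation": the turn, a rotation vector about the tool's x, y, z in degrees, a list of three; "travel": the shift along the tool's x, y, z in mm, a list of three; "grip": the closure in counts, from 0 (fully open) to 255 (shut). A call has exactly 5 rows; each row shifts and turns the commanded pose from where the row before left it, along the tool's axes as they then stand; what a row does not reach is not made up. A row lasts 1/8 s, in which the tool goes at most 62.5 mm and 10.7 degrees, less where a joint would pass 70% of its speed; a pose out of reach is approached as far as the arm can. A call is refused whole if a number of a shift passes 62.5 or a number of a turn 10.7, either way. A call with a gripper value outside its range is refused whole. The fingers move at their own pace and stop on an object; "force" is the grip in N (left out, the last holds). Time passes only in rows, so rows that do not move let the fingers close, or fill a call up. It gives the time, the measured TCP pose, the force, the opening and the grip force at its end, in the units of the state.
- r.read_state(): the state, without advancing time (a new reading comes with each control period).
- imaging.capture(name): name is "scene" or "top" or "wrist"; returns the picture (400x640x3 uint8, red, green, blue); there is no depth.
- imaging.camera_info(name): a dict with "intrinsics" (3x3 intrinsics, pixels), "T" (4x4, takes a point from camera to world coordinates). Camera axes: x right, y down, z forward; pixel columns grow to the right and rows downward; lengths in m; the calibration is good to about 2 mm. A picture is of the moment at which its call begins: read the wrist's pose just before it. camera_info takes no time and is no camera call; for the wrist camera it gives the pose at the moment of the call.
- workorder.finish_job(): hands the job in; it is judged then, once.
The state is a dict: "time_s": time; "joint_positions": joint angles; "joint_velocities": joint speeds; "effort": joint torques, N m; "tcp_pos": TCP position; "orientation": TCP orientation; "wrist_force": force on the tool from outside, world axes, zero at the start; "ft_torque": the same for the moment, N m; "finger_gap": finger opening in m; "grip_force": force on a finger pad.
Only numpy, scipy, OpenCV 4.12 (cv2) and the standard library are available. Lean on these libraries where they do the work, as an engineer would, in place of code of your own. Each camera call takes 0.05 s, during which the arm holds its last target. There are 200 camera calls.

## Working session

There is one attempt and no reset: what is moved stays moved. The work goes in short steps, Python scripts to look and compute and a tool call to move; the robot and the scene stay as the last step left them, time stands still between calls to the robot, and variables do not carry over. Pictures are saved under pics/ and viewed, at most 10 in all, crops included, and the job is handed in when it is done.

Besides the shell and the picture viewer there is one more tool, called after "Call:" as name(argument=value, ...) on one line, values as JSON. play_rows: Moves the arm, as the interface text tells. Its arguments: {"type":"object","properties":{"rotation":{"type":"array"},"travel":{"type":"array"},"grip":{"type":"array"},"force":{"type":"number"}},"required":["rotation","travel","grip"]}

```bash
mkdir -p pics; ls; python3 - <<'E'
from station import r, imaging
import cv2,numpy as np
s=r.read_state();print(s)
for n in ("scene","top"):
    i=imaging.camera_info(n);print(n,i["intrinsics"],i["T"])
    cv2.imwrite(f"pics/{n}0.png",imaging.capture(n)[:,:,::-1])
E
```

```text
pics
{'time_s': 0.0, 'joint_positions': array([ 1.02867849e+00,  1.81558485e-01,  1.60800334e+00, -1.00120262e-05,
        1.35381308e+00, -2.06256637e-01]), 'joint_velocities': array([-0.00085438,  0.00027099,  0.00037866,  0.00133595,  0.00062334,
       -0.00071474]), 'effort': array([ 8.71266093e-04, -4.44877625e+01, -3.51334977e+01, -2.08412912e-04,
        9.25006141e-03,  4.04776671e-06]), 'tcp_pos': array([0.18924567, 0.54251013, 0.30297649]), 'orientation': array([[-9.44127375e-01,  3.29579535e-01, -9.11178456e-04],
       [ 3.29580603e-01,  9.44126199e-01, -1.53175115e-03],
       [ 3.55433620e-04, -1.74647494e-03, -9.99998412e-01]]), 'wrist_force': array([-0.61981084, -0.26742276,  0.93581861]), 'ft_torque': array([ 0.00567609, -0.01111443, -0.0116426 ]), 'grip_force': 0.0, 'finger_gap': 0.0857456860413965}
scene [[479.86526144   0.         320.17889987]
 [  0.         479.86526144 194.90185233]
 [  0.           0.           1.        ]] [[ 0.7956645  -0.348566    0.49539857 -0.07164555]
 [-0.60552768 -0.43617164  0.66565045 -0.77199065]
 [-0.01594431 -0.82961199 -0.55811265  0.78718907]
 [ 0.          0.          0.          1.        ]]
top [[486.07322763   0.         315.18714146]
 [  0.         486.07322763 185.77784331]
 [  0.           0.           1.        ]] [[ 0.01508602 -0.98783703  0.15475921  0.37742886]
 [-0.99969237 -0.01185389  0.02178651  0.0481278 ]
 [-0.01968702 -0.15504028 -0.98771197  1.19768367]
 [ 0.          0.          0.          1.        ]]
```

View pics/top0.png

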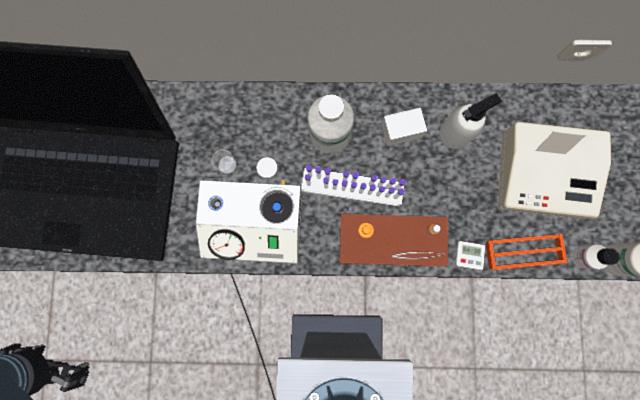

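View pics/scene0.png

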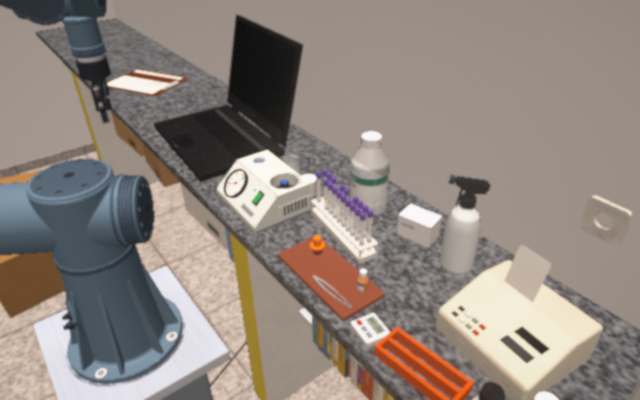

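The top view shows the plug at about (366,230), the port at (216,204), the knob at (277,207) and the gauge at (226,245).

```bash
cat > h.py <<'E'
from station import r, imaging
import cv2,numpy as np
def ray(n,uv,z,info=None):
    i=info or imaging.camera_info(n);K=i["intrinsics"];T=i["T"]
    d=T[:3,:3]@np.linalg.solve(K,[*uv,1.]);o=T[:3,3]
    return o+d*(z-o[2])/d[2]
def proj(n,p,info=None):
    i=info or imaging.camera_info(n);T=i["T"]
    c=i["intrinsics"]@(T[:3,:3].T@(np.array(p)-T[:3,3]));return c[:2]/c[2]
def crop(im,x0,y0,x1,y1,k,name):
    cv2.imwrite("pics/"+name,cv2.resize(im[y0:y1,x0:x1],None,fx=k,fy=k,interpolation=cv2.INTER_CUBIC))
E
python3 - <<'E'
from h import *
im=cv2.imread("pics/top0.png");crop(im,190,170,390,270,4,"c1.png")
for n,p,z in (("plug",(366,230),.062),("port",(216,204),.1),("knob",(277,207),.097)):print(n,ray("top",p,z))
E
```

```text
plug [ 0.45262006 -0.04667197  0.062     ]
port [0.50461092 0.29809994 0.1       ]
knob [0.49985852 0.15876582 0.097     ]
```

View pics/c1.png

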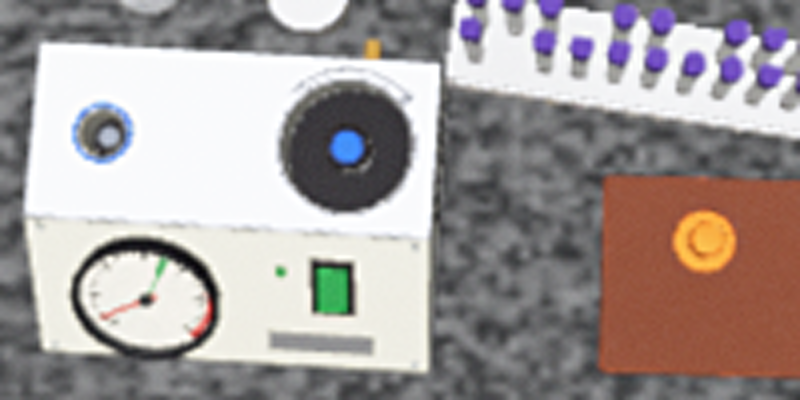

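The crop puts the grip top at about (366.6,229.1), the port at (215.6,202.9) and the knob at (276.6,206.4) in full-image pixels. The red needle points to the lower left and the green set hand points up.

```bash
cat >> h.py <<'E'
def to(p):
    s=r.read_state();R=s["orientation"]
    print("t",round(s["time_s"],2),"tcp",s["tcp_pos"].round(4),"yaw y-axis",R[:,1].round(3),"tool travel mm",(1000*R.T@(np.array(p)-s["tcp_pos"])).round(1),"F",s["wrist_force"].round(2),"gap",round(s["finger_gap"],4),"q6",s["joint_positions"][5].round(3))
E
python3 - <<'E'
from h import *
for n,p,z in (("plug",(366.6,229.1),.062),("port",(215.6,202.9),.1),("knob",(276.6,206.4),.097)):print(n,ray("top",p,z).round(4))
p=ray("top",(366.6,229.1),.062);to([p[0],p[1],.20])
print(imaging.camera_info("wrist"))
E
```

```text
plug [ 0.4547 -0.0481  0.062 ]
port [0.5071 0.2991 0.1   ]
knob [0.5012 0.1597 0.097 ]
t 0.1 tcp [0.1893 0.5426 0.3031] yaw y-axis [ 0.33   0.944 -0.002] tool travel mm [-445.3 -470.   103.7] F [-0.36  1.09  0.49] gap 0.0854 q6 -0.206
{'intrinsics': array([[314.96231785,   0.        , 321.943222  ],
       [  0.        , 314.96231785, 197.25434094],
       [  0.        ,   0.        ,   1.        ]]), 'T': array([[ 0.33090488,  0.90065984,  0.28162707,  0.11621232],
       [ 0.94366312, -0.31539247, -0.10013739,  0.56748828],
       [-0.00136667,  0.29889703, -0.95428439,  0.37344968],
       [ 0.        ,  0.        ,  0.        ,  1.        ]])}
```

Call:
play_rows(rotation=[[0,0,0],[0,0,0],[0,0,0],[0,0,0],[0,0,0]], travel=[[-37,-39,0],[-37,-39,0],[-37,-39,0],[-37,-39,0],[-37,-39,0]], grip=[0,0,0,0,0], force=25)

```text
time_s: 0.72
tcp_pos: [0.3, 0.2962, 0.3036]
orientation: [[-0.944, 0.329, -0.0], [0.329, 0.944, -0.0], [0.0, -0.0, -1.0]]
wrist_force: [1.4, -0.0, 0.6]
finger_gap: 0.0854
grip_force: 0.0
```

Call:
play_rows(rotation=[[0,0,0],[0,0,0],[0,0,0],[0,0,0],[0,0,0]], travel=[[-37,-39,15],[-37,-39,15],[-37,-39,20],[-37,-39,20],[-37,-39,20]], grip=[0,0,0,0,0])

```text
time_s: 1.35
tcp_pos: [0.4106, 0.051, 0.2133]
orientation: [[-0.944, 0.33, 0.001], [0.33, 0.944, 0.0], [-0.001, 0.0, -1.0]]
wrist_force: [0.1, 1.4, 0.4]
finger_gap: 0.0853
grip_force: 0.0
```

Call:
play_rows(rotation=[[0,0,0],[0,0,0],[0,0,0],[0,0,0],[0,0,0]], travel=[[-37,-39,0],[-38,-41,0],[0,0,0],[0,0,0],[0,0,0]], grip=[0,0,0,0,0])

```text
time_s: 1.98
tcp_pos: [0.4541, -0.0462, 0.2136]
orientation: [[-0.945, 0.328, -0.001], [0.328, 0.945, 0.001], [0.001, 0.0, -1.0]]
wrist_force: [-0.9, -0.3, -0.3]
finger_gap: 0.0855
grip_force: 0.0
```

```bash
python3 - <<'E'
from h import *
to([.4547,-.0481,.2])
i=imaging.camera_info("wrist");im=imaging.capture("wrist")[:,:,::-1]
cv2.imwrite("pics/w1.png",im);print(proj("wrist",[.4547,-.0481,.062],i))
hsv=cv2.cvtColor(im.copy(),cv2.COLOR_BGR2HSV)
m=cv2.inRange(hsv,(8,160,150),(25,255,255));n,l,st,c=cv2.connectedComponentsWithStats(m)
for k in range(1,n):
    if st[k,4]>100: print(st[k],c[k])
np.save("wi.npy",i["T"])
E
```

```text
t 1.98 tcp [ 0.4541 -0.0462  0.2136] yaw y-axis [0.328 0.945 0.   ] tool travel mm [-1.2 -1.6 13.6] F [-0.94 -0.32 -0.33] gap 0.0855 q6 -1.599
[320.75850321 208.69989125]
[ 299  177   45   43 1347] [320.84335561 198.5857461 ]
[130 251  30  26 411] [147.30170316 261.68856448]
[  0 261  13  20 127] [  3.76377953 271.48031496]
```

View pics/w1.png

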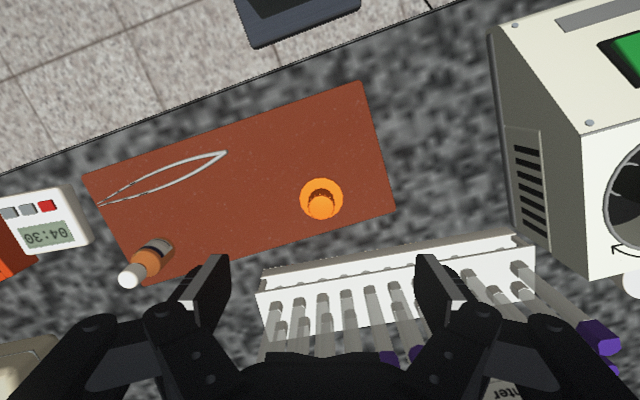

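The plug's grip top is at (321,208) and its flange at (321,198), matching the prediction. I'll descend.

Call:
play_rows(rotation=[[0,0,0],[0,0,0],[0,0,0],[0,0,0],[0,0,0]], travel=[[-1.2,-1.6,30],[0,0,30],[0,0,22],[0,0,10],[0,0,5.5]], grip=[110,110,110,110,110])

```text
time_s: 2.65
tcp_pos: [0.4554, -0.0488, 0.1163]
orientation: [[-0.944, 0.329, -0.0], [0.329, 0.944, 0.0], [0.0, 0.0, -1.0]]
wrist_force: [-0.3, 0.5, -0.0]
finger_gap: 0.0487
grip_force: 0.0
```

Call:
play_rows(rotation=[[0,0,0],[0,0,0],[0,0,0],[0,0,0],[0,0,0]], travel=[[0,0,0],[0,0,0],[0,0,0],[0,0,0],[0,0,0]], grip=[150,170,190,210,230], force=25)

```text
time_s: 3.28
tcp_pos: [0.4558, -0.0496, 0.1169]
orientation: [[-0.944, 0.33, 0.001], [0.33, 0.944, -0.0], [-0.001, 0.0, -1.0]]
wrist_force: [-0.0, 0.3, 3.6]
finger_gap: 0.0188
grip_force: 25.0
```

Call:
play_rows(rotation=[[0,0,0],[0,0,0],[0,0,0],[0,0,0],[0,0,0]], travel=[[0,0,-10],[0,0,-40],[0,0,-50],[0,0,-50],[0,0,0]], grip=[230,230,230,230,230])

```text
time_s: 3.9
tcp_pos: [0.4573, -0.0501, 0.271]
orientation: [[-0.944, 0.329, 0.008], [0.329, 0.944, -0.003], [-0.009, -0.0, -1.0]]
wrist_force: [0.7, 1.1, 0.4]
finger_gap: 0.0189
grip_force: 24.6
```

```bash
python3 - <<'E'
from h import *
to([.5071,.2991,.267])
E
```

```text
t 3.9 tcp [ 0.4573 -0.0501  0.271 ] yaw y-axis [ 0.329  0.944 -0.   ] tool travel mm [ 68.1 346.1   3.3] F [0.71 1.11 0.43] gap 0.0189 q6 -1.603
```

Call:
play_rows(rotation=[[0,0,0],[0,0,0],[0,0,0],[0,0,0],[0,0,0]], travel=[[9.7,49.4,0],[9.7,49.4,0],[9.7,49.4,0],[9.7,49.4,0],[9.7,49.4,0]], grip=[230,230,230,230,230])

```text
time_s: 4.53
tcp_pos: [0.4902, 0.2013, 0.2651]
orientation: [[-0.944, 0.329, -0.002], [0.329, 0.944, -0.001], [0.002, -0.001, -1.0]]
wrist_force: [1.0, -0.7, -0.4]
finger_gap: 0.0189
grip_force: 24.7
```

Call:
play_rows(rotation=[[0,0,0],[0,0,0],[0,0,0],[0,0,0],[0,0,0]], travel=[[9.7,49.4,0],[9.7,49.4,0],[0,0,0],[0,0,0],[0,0,0]], grip=[230,230,230,230,230])

```text
time_s: 5.15
tcp_pos: [0.505, 0.2983, 0.2658]
orientation: [[-0.944, 0.331, -0.001], [0.331, 0.944, -0.001], [0.001, -0.001, -1.0]]
wrist_force: [-0.5, 0.2, -0.1]
finger_gap: 0.0188
grip_force: 24.8
```

```bash
python3 - <<'E'
from h import *
to([.5071,.2991,.23])
i=imaging.camera_info("wrist");im=imaging.capture("wrist")[:,:,::-1]
cv2.imwrite("pics/w2.png",im);print(proj("wrist",[.5071,.2991,.1],i),proj("wrist",[.5012,.1597,.097],i))
np.save("wi.npy",i["T"])
s=r.read_state();t=s["tcp_pos"]-0;R=s["orientation"]
for d in (.0549,.077,.081,.1029): print("axis pt at",d,proj("wrist",t+R[:,2]*d,i))
E
```

```text
t 5.15 tcp [0.505  0.2983 0.2658] yaw y-axis [ 0.331  0.944 -0.001] tool travel mm [-1.8  1.5 35.8] F [-0.48  0.2  -0.08] gap 0.0188 q6 -0.902
[324.87610796 203.36862009] [165.58001901 248.26279716]
axis pt at 0.0549 [323.67868975 277.84785064]
axis pt at 0.077 [323.46335278 254.72880754]
axis pt at 0.081 [323.43017945 251.16724768]
axis pt at 0.1029 [323.27240536 234.22827996]
```

View pics/w2.png

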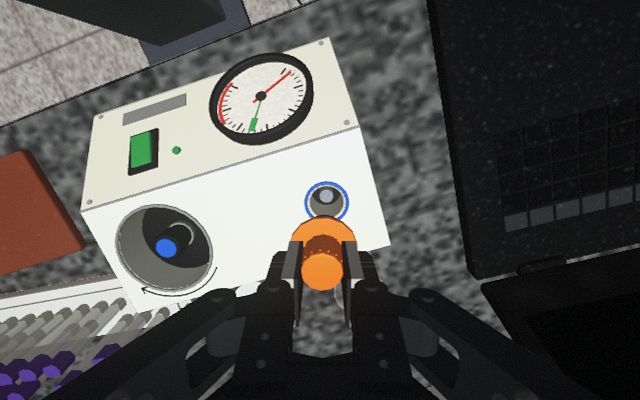

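```bash
python3 - <<'E'
from h import *
im=cv2.imread("pics/w2.png");crop(im,270,165,380,305,5,"c2.png")
E
```

```text
(no output)
```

View pics/c2.png

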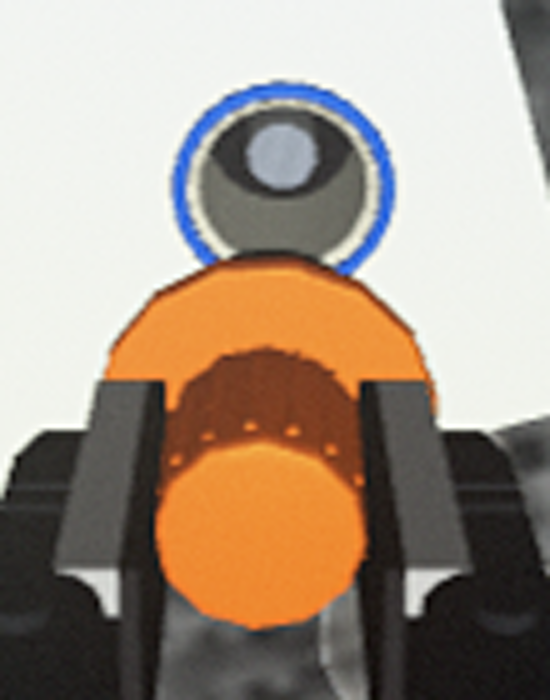

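The port ring centre is at (326.8,202.2), the grip top at (322.4,271.8), and the flange's front rim at row 218. I'll fit the plug's offset in the tool.

```bash
python3 - <<'E'
from h import *
from scipy.optimize import least_squares
i=imaging.camera_info("wrist");i["T"]=np.load("wi.npy")
s=r.read_state();t=s["tcp_pos"];R=s["orientation"]
P=lambda x,y,z:proj("wrist",t+R@np.array([x,y,z]),i)
f=lambda a:np.r_[P(a[0],a[1],a[2])-(322.4,271.8),P(a[0]+.018,a[1],a[2]+.022)[1]-218, P(a[0],a[1],a[2]+.022)[0]-324]
o=least_squares(f,[0,0,.055],x_scale=.001);print(o.x*1000,o.fun)
port=ray("wrist",(326.8,202.2),.1,i);print(port)
d=R.T@(port-t);print("tool travel mm",(d-np.r_[o.x[:2],0])*1000, "foot above mouth",(d[2]-o.x[2]-.048)*1000)
E
```

```text
[ 1.20738463 -0.19701051 58.0808228 ] [ 0.81722429 -0.00231969  0.00256934 -0.93547623]
[0.50668563 0.30085363 0.1       ]
tool travel mm [ -1.93219373   3.22440042 166.06520818] foot above mouth 59.98438537258484
```

Call:
play_rows(rotation=[[0,0,0],[0,0,0],[0,0,0],[0,0,0],[0,0,0]], travel=[[-1.9,2.6,15],[0,0,22],[0,0,15],[0,0,0],[0,0,0]], grip=[230,230,230,230,230])

```text
time_s: 5.82
tcp_pos: [0.5082, 0.3013, 0.2148]
orientation: [[-0.944, 0.33, 0.001], [0.33, 0.944, 0.0], [-0.001, 0.0, -1.0]]
wrist_force: [0.1, -0.1, 0.1]
finger_gap: 0.0186
grip_force: 24.8
```

```bash
python3 - <<'E'
from h import *
to([.5071,.2991,.23])
s=r.read_state();t=s["tcp_pos"];R=s["orientation"]
i=imaging.camera_info("wrist");im=imaging.capture("wrist")[:,:,::-1]
np.save("wi.npy",i["T"]);cv2.imwrite("pics/w3.png",im)
P=lambda x,y,z:proj("wrist",t+R@np.array([x,y,z])/1000,i)
print("port top/wrist est",proj("wrist",[.5071,.2991,.1],i),proj("wrist",[.5067,.3009,.1],i))
print("flange ctr",P(1.2,-.2,80),"foot ctr",P(1.2,-.2,106))
crop(im,240,130,400,280,4,"c3.png")
E
```

```text
t 5.83 tcp [0.5082 0.3013 0.2148] yaw y-axis [0.33  0.944 0.   ] tool travel mm [  0.3  -2.5 -15.2] F [ 0.15 -0.08  0.14] gap 0.0186 q6 -0.9
port top/wrist est [319.0893077  225.48564401] [321.55885618 224.05960103]
flange ctr [322.91616247 249.41484348] foot ctr [322.77983274 229.81313139]
```

View pics/c3.png

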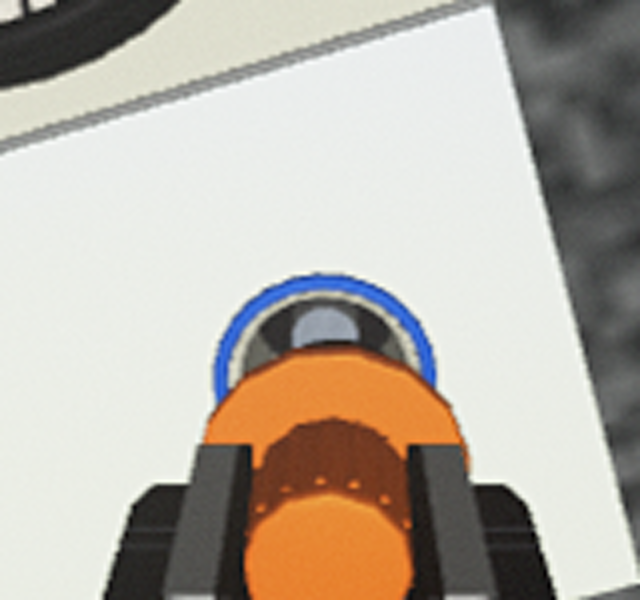

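The ring centre is at about (321.5,224.5) and the plug axis projects to about (322.7,224), so I need roughly −0.9 mm in tool y. Then I'll lower gently.

Call:
play_rows(rotation=[[0,0,0],[0,0,0],[0,0,0],[0,0,0],[0,0,0]], travel=[[0,-0.9,3],[0,0,4],[0,0,3],[0,0,2],[0,0,1]], grip=[230,230,230,230,230])

```text
time_s: 6.5
tcp_pos: [0.5075, 0.3005, 0.2012]
orientation: [[-0.944, 0.329, -0.0], [0.329, 0.944, -0.0], [0.0, -0.0, -1.0]]
wrist_force: [0.4, -0.2, -0.3]
finger_gap: 0.0185
grip_force: 24.8
```

Call:
play_rows(rotation=[[0,0,0],[0,0,0],[0,0,0],[0,0,0],[0,0,0]], travel=[[0,0,3],[0,0,3],[0,0,3],[0,0,2],[0,0,0]], grip=[230,230,230,230,230])

```text
time_s: 7.12
tcp_pos: [0.5075, 0.3004, 0.1902]
orientation: [[-0.944, 0.33, -0.0], [0.33, 0.944, -0.0], [0.0, -0.0, -1.0]]
wrist_force: [0.5, -0.4, -0.4]
finger_gap: 0.0189
grip_force: 24.8
```

Call:
play_rows(rotation=[[0,0,0],[0,0,0],[0,0,0],[0,0,0],[0,0,0]], travel=[[0,0,1.5],[0,0,1.5],[0,0,1],[0,0,1],[0,0,0]], grip=[230,230,230,230,230])

```text
time_s: 7.75
tcp_pos: [0.5076, 0.3004, 0.1853]
orientation: [[-0.944, 0.33, 0.0], [0.33, 0.944, 0.0], [-0.0, 0.0, -1.0]]
wrist_force: [0.4, -1.0, -0.2]
finger_gap: 0.0187
grip_force: 24.9
```

Call:
play_rows(rotation=[[0,0,0],[0,0,0],[0,0,0],[0,0,0],[0,0,0]], travel=[[0,0,0.6],[0,0,0.6],[0,0,0.6],[0,0,0],[0,0,0]], grip=[230,230,230,230,230])

```text
time_s: 8.38
tcp_pos: [0.5076, 0.3005, 0.1836]
orientation: [[-0.944, 0.329, 0.0], [0.329, 0.944, -0.0], [-0.0, 0.0, -1.0]]
wrist_force: [1.0, -0.8, 0.5]
finger_gap: 0.0189
grip_force: 24.9
```

Call:
play_rows(rotation=[[0,0,0],[0,0,0],[0,0,0],[0,0,0],[0,0,0]], travel=[[0,0,0.5],[0,0,0.5],[0,0,0.3],[0,0,0],[0,0,0]], grip=[230,230,230,230,230])

```text
time_s: 9.0
tcp_pos: [0.5076, 0.3005, 0.1823]
orientation: [[-0.944, 0.33, 0.0], [0.33, 0.944, 0.0], [-0.0, 0.0, -1.0]]
wrist_force: [2.5, -1.5, 1.3]
finger_gap: 0.019
grip_force: 24.9
```

Call:
play_rows(rotation=[[0,0,0],[0,0,0],[0,0,0],[0,0,0],[0,0,0]], travel=[[-0.3,0,0],[0,0,0.4],[0,0,0.4],[0,0,0],[0,0,0]], grip=[230,230,230,230,230])

```text
time_s: 9.62
tcp_pos: [0.5077, 0.3004, 0.1814]
orientation: [[-0.944, 0.329, -0.0], [0.329, 0.944, 0.0], [0.0, -0.0, -1.0]]
wrist_force: [1.5, -0.8, 0.6]
finger_gap: 0.0189
grip_force: 25.0
```

```bash
python3 - <<'E'
from h import *
to([.5071,.2991,.23])
im=imaging.capture("wrist")[:,:,::-1];cv2.imwrite("pics/w4.png",im)
crop(im,140,40,420,250,2.8,"c4.png")
E
```

```text
t 9.62 tcp [0.5077 0.3004 0.1814] yaw y-axis [ 0.329  0.944 -0.   ] tool travel mm [  0.2  -1.4 -48.6] F [ 1.46 -0.83  0.56] gap 0.0189 q6 -0.902
```

View pics/c4.png

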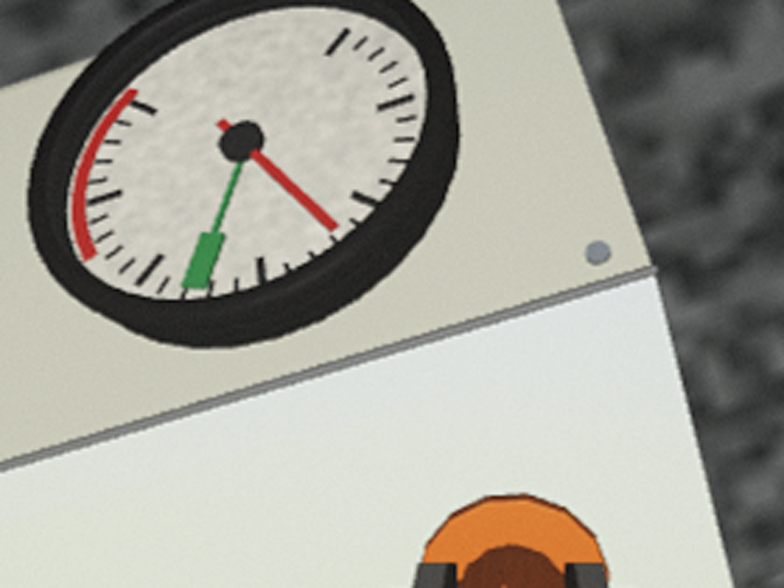

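The needle has jumped clockwise to about (333,228) in the crop, with the green hand at (197,285). The plug is home or nearly so; I'll press on to flange contact.

Call:
play_rows(rotation=[[0,0,0],[0,0,0],[0,0,0],[0,0,0],[0,0,0]], travel=[[0,0,0.4],[0,0,0.4],[0,0,0],[0,0,0],[0,0,0]], grip=[230,230,230,230,230])

```text
time_s: 10.3
tcp_pos: [0.5079, 0.3004, 0.1812]
orientation: [[-0.944, 0.329, 0.0], [0.329, 0.944, 0.0], [-0.0, 0.0, -1.0]]
wrist_force: [-1.1, -1.1, 5.1]
finger_gap: 0.0186
grip_force: 25.2
```

The flange is on the panel at 5 N. I'll release, rise and move over the well.

Call:
play_rows(rotation=[[0,0,0],[0,0,0],[0,0,0],[0,0,0],[0,0,0]], travel=[[0,0,-0.5],[0,0,0],[0,0,0],[0,0,0],[0,0,-5]], grip=[200,150,120,120,120])

```text
time_s: 10.92
tcp_pos: [0.5074, 0.3002, 0.1858]
orientation: [[-0.944, 0.33, -0.001], [0.33, 0.944, -0.0], [0.001, -0.001, -1.0]]
wrist_force: [0.2, -0.2, -0.3]
finger_gap: 0.0451
grip_force: 0.0
```

Call:
play_rows(rotation=[[0,0,0],[0,0,0],[0,0,0],[0,0,0],[0,0,0]], travel=[[0,0,-25],[0,0,-35],[0,0,0],[0,0,0],[0,0,0]], grip=[120,130,140,148,148])

```text
time_s: 11.55
tcp_pos: [0.5072, 0.3001, 0.2449]
orientation: [[-0.944, 0.33, -0.002], [0.33, 0.944, -0.001], [0.002, -0.001, -1.0]]
wrist_force: [-0.1, 0.4, -0.4]
finger_gap: 0.0356
grip_force: 0.0
```

```bash
python3 - <<'E'
from h import *
to([.5008,.1610,.22])
E
```

```text
t 11.55 tcp [0.5072 0.3001 0.2449] yaw y-axis [ 0.33   0.944 -0.001] tool travel mm [ -39.9 -133.4   25. ] F [-0.13  0.41 -0.37] gap 0.0356 q6 -0.902
```

Call:
play_rows(rotation=[[0,0,0],[0,0,0],[0,0,0],[0,0,0],[0,0,0]], travel=[[-13.3,-44.5,8],[-13.3,-44.5,8],[-13.3,-44.5,9],[0,0,0],[0,0,0]], grip=[148,148,148,148,148])

```text
time_s: 12.18
tcp_pos: [0.5014, 0.1613, 0.2208]
orientation: [[-0.944, 0.33, -0.001], [0.33, 0.944, 0.0], [0.001, 0.0, -1.0]]
wrist_force: [-0.0, 0.1, 0.2]
finger_gap: 0.0358
grip_force: 0.0
```

```bash
python3 - <<'E'
from h import *
to([.5008,.1610,.154])
i=imaging.camera_info("wrist");np.save("wi.npy",i["T"]);im=imaging.capture("wrist")[:,:,::-1].copy();cv2.imwrite("pics/w5.png",im)
print(proj("wrist",[.5008,.1610,.097],i))
hsv=cv2.cvtColor(im,cv2.COLOR_BGR2HSV)
m=cv2.inRange(hsv,(100,140,100),(125,255,255));n,l,st,c=cv2.connectedComponentsWithStats(m)
for k in range(1,n):
    if st[k,4]>60: print(st[k],c[k],ray("wrist",c[k],.097,i))
cv2.imwrite("pics/c5.png",im)
E
```

```text
t 12.18 tcp [0.5014 0.1613 0.2208] yaw y-axis [0.33  0.944 0.   ] tool travel mm [ 0.4 -0.5 66.8] F [-0.    0.09  0.21] gap 0.0358 q6 -1.149
[322.23972951 220.28052408]
[512 159  19  29  80] [517.425  175.7125] [0.51324133 0.28750682 0.097     ]
[309 209  26  24 500] [321.5   220.772] [0.50096656 0.16042286 0.097     ]
```

View pics/c5.png

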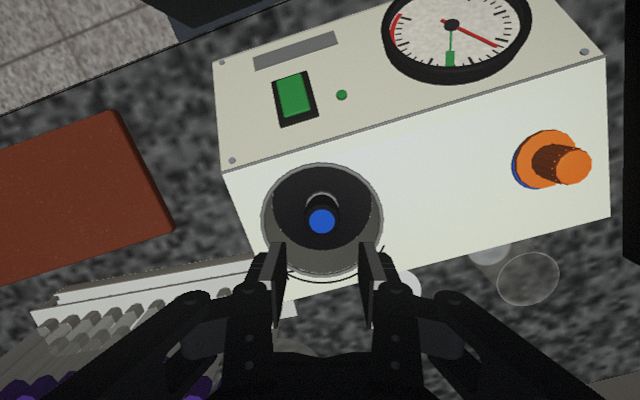

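The knob's blue top is at (321.5,220.8), the plug sits in the port, the needle points to about (497,47) and the green tip is at (450,60) with the hub at (452,25). I'll write a gauge reader.

```bash
cat >> h.py <<'E'
yw=np.radians(-2.3);A=np.array([[np.cos(yw),-np.sin(yw),0],[np.sin(yw),np.cos(yw),0],[0,0,1]])
N=A@[-np.sin(np.radians(43)),0,np.cos(np.radians(43))]
O=np.array([.5067,.3006,0])-A@[.0375,.075,0]; E0=O+A@[-.013,0,.1]
U=-A[:,1]; V=np.cross(N,U)   # right and up on the dial, seen from the front
def onplane(uv,i):
    d=(i["T"][:3,:3]@np.linalg.solve(i["intrinsics"],np.vstack([uv.T,np.ones(len(uv))]))).T;o=i["T"][:3,3]
    return o+d*((E0-o)@N/(d@N))[:,None]
def gauge(im,i,H):
    b=im.astype(int);B,G,R=b[...,0],b[...,1],b[...,2];out=[]
    for m,lo,hi in (((R-np.maximum(G,B)>70),.009,.028),((G-np.maximum(R,B)>25),.009,.033)):
        v,u=np.nonzero(m);q=onplane(np.c_[u,v].astype(float),i)-H;x,y=q@U,q@V;rr=np.hypot(x,y)
        k=(rr>lo)&(rr<hi);c=np.arctan2(np.median(y[k]/rr[k]),np.median(x[k]/rr[k]))if k.any() else np.nan
        out+=[c,int(k.sum())]
    print("needle",round(np.degrees(out[0]),1),out[1],"green",round(np.degrees(out[2]),1),out[3],"to turn cw deg",round(np.degrees(out[0]-out[2]),1))
E
python3 - <<'E'
from h import *
i=imaging.camera_info("wrist");i["T"]=np.load("wi.npy")
im=cv2.imread("pics/w5.png");H=onplane(np.array([[452.,25.]]),i)[0];print(H,A.T@(H-O))
gauge(im,i,H)
for n in("top",):
    j=imaging.camera_info(n);g=imaging.capture(n)[:,:,::-1];print(n,proj(n,H,j));gauge(g,j,H)
j=imaging.camera_info("top");g=cv2.imread("pics/top0.png");gauge(g,j,H)
j=imaging.camera_info("scene");g=imaging.capture("scene")[:,:,::-1];print(proj("scene",H,j));gauge(g,j,H)
to([.5009,.1606,.154])
E
```

```text
[0.41313953 0.28193897 0.06061411] [-0.05523619  0.05259925  0.06061411]
needle 119.6 78 green 65.1 137 to turn cw deg 54.5
top [224.80174625 245.04881638]
needle nan 0 green 63.4 11 to turn cw deg nan
needle -150.6 2 green 61.1 9 to turn cw deg -211.7
[234.38277435 185.67708947]
needle nan 0 green nan 0 to turn cw deg nan
t 12.32 tcp [0.5016 0.1622 0.2213] yaw y-axis [0.328 0.945 0.   ] tool travel mm [ 0.1 -1.7 67.3] F [0.63 0.75 0.66] gap 0.0357 q6 -1.149
```

Call:
play_rows(rotation=[[0,0,0],[0,0,0],[0,0,0],[0,0,0],[0,0,0]], travel=[[0.2,-0.8,22],[0,0,20],[0,0,13],[0,0,8],[0,0,4]], grip=[148,148,148,148,148])

```text
time_s: 12.95
tcp_pos: [0.5011, 0.1607, 0.154]
orientation: [[-0.944, 0.329, 0.0], [0.329, 0.944, -0.0], [-0.0, -0.0, -1.0]]
wrist_force: [-0.1, 0.8, -0.1]
finger_gap: 0.0362
grip_force: 0.0
```

Call:
play_rows(rotation=[[0,0,0],[0,0,0],[0,0,0],[0,0,0],[0,0,0]], travel=[[0,0,0],[0,0,0],[0,0,0],[0,0,0],[0,0,0]], grip=[160,172,184,200,210], force=25)

```text
time_s: 13.58
tcp_pos: [0.5015, 0.1608, 0.1546]
orientation: [[-0.944, 0.33, 0.001], [0.33, 0.944, 0.001], [-0.001, 0.001, -1.0]]
wrist_force: [1.5, 3.4, 0.2]
finger_gap: 0.0226
grip_force: 24.5
```

```bash
sed -i 's/^def gauge/H0=np.array([.41314,.28194,.06061])\ndef gauge/' h.py; cat > g.py <<'E'
from h import *
to([.5009,.1608,.154])
s=r.read_state();R=s["orientation"];print("F tool",(R.T@s["wrist_force"]).round(2),"Tz",s["ft_torque"].round(3))
i=imaging.camera_info("wrist");im=imaging.capture("wrist")[:,:,::-1];cv2.imwrite("pics/last.png",im);gauge(im,i,H0)
E
python3 g.py
```

```text
t 13.57 tcp [0.5015 0.1608 0.1546] yaw y-axis [0.33  0.944 0.001] tool travel mm [ 0.6 -0.2  0.6] F [1.53 3.43 0.25] gap 0.0226 q6 -1.151
F tool [-0.32  3.74 -0.24] Tz [ 0.657 -0.313 -0.099]
needle 125.9 121 green 68.6 342 to turn cw deg 57.3
```

Call:
play_rows(rotation=[[0,0,0],[0,0,0],[0,0,0],[0,0,0],[0,0,0]], travel=[[0,0.4,0],[0,0,0.8],[0,0,0.8],[0,0,0],[0,0,0]], grip=[210,210,210,210,210])

```text
time_s: 14.25
tcp_pos: [0.5016, 0.1608, 0.1534]
orientation: [[-0.944, 0.33, 0.001], [0.33, 0.944, 0.0], [-0.001, 0.0, -1.0]]
wrist_force: [0.4, 2.4, 7.0]
finger_gap: 0.0227
grip_force: 25.1
```

It's on a tooth. I'll lift, turn 9° counter-clockwise and try again.

Call:
play_rows(rotation=[[0,0,0],[0,0,-9],[0,0,0],[0,0,0],[0,0,0]], travel=[[0,0,-1.5],[0,0,0],[0,0,0.6],[0,0,0.8],[0,0,0]], grip=[210,210,210,210,210])

```text
time_s: 14.88
tcp_pos: [0.5016, 0.1609, 0.1534]
orientation: [[-0.984, 0.181, 0.001], [0.181, 0.984, -0.0], [-0.001, 0.0, -1.0]]
wrist_force: [0.7, 3.1, 7.7]
finger_gap: 0.0229
grip_force: 25.2
```

Call:
play_rows(rotation=[[0,0,0],[0,0,-9],[0,0,0],[0,0,0],[0,0,0]], travel=[[0,0,-1.4],[0,0,0],[0,0,0.6],[0,0,0.8],[0,0,0]], grip=[210,210,210,210,210])

```text
time_s: 15.5
tcp_pos: [0.5016, 0.1609, 0.1534]
orientation: [[-1.0, 0.025, 0.001], [0.025, 1.0, -0.0], [-0.001, -0.0, -1.0]]
wrist_force: [1.6, 1.6, 7.6]
finger_gap: 0.0227
grip_force: 25.2
```

Call:
play_rows(rotation=[[0,0,0],[0,0,-9],[0,0,0],[0,0,0],[0,0,0]], travel=[[0,0,-1.5],[0,0,0],[0,0,0.6],[0,0,0.6],[0,0,0]], grip=[210,210,210,210,210])

```text
time_s: 16.12
tcp_pos: [0.5016, 0.1608, 0.1533]
orientation: [[-0.991, -0.134, 0.001], [-0.134, 0.991, -0.0], [-0.001, -0.0, -1.0]]
wrist_force: [3.5, 2.7, 4.8]
finger_gap: 0.0225
grip_force: 24.9
```

Call:
play_rows(rotation=[[0,0,0],[0,0,-9],[0,0,0],[0,0,0],[0,0,0]], travel=[[0,0,-1.2],[0,0,0],[0,0,0.6],[0,0,0.6],[0,0,0]], grip=[210,210,210,210,210])

```text
time_s: 16.75
tcp_pos: [0.5015, 0.1608, 0.1529]
orientation: [[-0.958, -0.287, 0.001], [-0.287, 0.958, 0.0], [-0.001, -0.0, -1.0]]
wrist_force: [5.6, 3.1, 1.0]
finger_gap: 0.0229
grip_force: 24.6
```

The force is low and it's lower: a gap. I'll press on gently.

Call:
play_rows(rotation=[[0,0,-1.5],[0,0,0],[0,0,0],[0,0,0],[0,0,0]], travel=[[-0.5,0,0],[0,0,0.6],[0,0,0.5],[0,0,0],[0,0,0]], grip=[210,210,210,210,210])

```text
time_s: 17.38
tcp_pos: [0.5016, 0.1609, 0.1518]
orientation: [[-0.95, -0.313, -0.0], [-0.313, 0.95, -0.0], [0.0, -0.0, -1.0]]
wrist_force: [4.4, 0.7, 1.9]
finger_gap: 0.0227
grip_force: 24.7
```

Call:
play_rows(rotation=[[0,0,0],[0,0,0],[0,0,0],[0,0,0],[0,0,0]], travel=[[0,0,0.6],[0,0,0.6],[0,0,0.6],[0,0,0.5],[0,0,0]], grip=[210,210,210,210,210])

```text
time_s: 18.0
tcp_pos: [0.5016, 0.1609, 0.1495]
orientation: [[-0.95, -0.313, -0.0], [-0.313, 0.95, -0.0], [0.0, -0.0, -1.0]]
wrist_force: [4.1, -0.0, 1.6]
finger_gap: 0.0228
grip_force: 24.7
```

Call:
play_rows(rotation=[[0,0,0],[0,0,6],[0,0,8],[0,0,8],[0,0,8]], travel=[[-0.4,0,0.3],[0,0,0],[0,0,0],[0,0,0],[0,0,0]], grip=[210,210,210,210,210])

```text
time_s: 18.62
tcp_pos: [0.5017, 0.161, 0.1491]
orientation: [[-0.978, 0.208, -0.001], [0.208, 0.978, -0.0], [0.001, -0.001, -1.0]]
wrist_force: [2.5, -1.2, 1.3]
finger_gap: 0.023
grip_force: 24.7
```

```bash
python3 g.py
```

```text
t 18.62 tcp [0.5017 0.161  0.1491] yaw y-axis [ 0.208  0.978 -0.001] tool travel mm [ 0.7 -0.4 -4.9] F [ 2.5  -1.24  1.27] gap 0.023 q6 -1.276
F tool [-2.7  -0.69 -1.27] Tz [-0.178 -0.463  0.054]
needle 104.5 186 green 70.2 357 to turn cw deg 34.3
```

Call:
play_rows(rotation=[[0,0,7],[0,0,7],[0,0,7],[0,0,6],[0,0,0]], travel=[[0,0,0],[0,0,0],[0,0,0],[0,0,0],[0,0,0]], grip=[210,210,210,210,210])

```text
time_s: 19.3
tcp_pos: [0.5017, 0.161, 0.1491]
orientation: [[-0.782, 0.624, -0.001], [0.624, 0.782, -0.0], [0.001, -0.001, -1.0]]
wrist_force: [1.8, -1.1, 2.1]
finger_gap: 0.0229
grip_force: 24.7
```

```bash
python3 g.py; python3 - <<'E'
from h import *
im=cv2.imread("pics/last.png");i=imaging.camera_info("wrist");u,v=proj("wrist",H0,i).astype(int);print(u,v)
x0=max(0,min(640-130,u-65));y0=max(0,v-65);crop(im,x0,y0,x0+130,y0+130,4.5,"c6.png")
E
```

```text
t 19.3 tcp [0.5017 0.161  0.1491] yaw y-axis [ 0.624  0.782 -0.001] tool travel mm [ 0.5 -0.7 -4.9] F [ 1.76 -1.08  2.13] gap 0.0229 q6 -0.812
F tool [-2.05  0.25 -2.14] Tz [-0.195 -0.358  0.003]
needle nan 0 green nan 0 to turn cw deg nan
418 -71
```

```bash
python3 - <<'E'
from h import *
out=[]
for n in("top","scene"):
    i=imaging.camera_info(n);g=np.mean([imaging.capture(n)[:,:,::-1].astype(float) for _ in range(4)],0)
    # rectify dial plane: 12 px/mm
    S=6;W=90
    pts=np.array([H0+(a*U+b*V)*.045 for a,b in((-1,1),(1,1),(1,-1),(-1,-1))])
    src=np.float32([proj(n,p,i) for p in pts]);dst=np.float32([[0,0],[540,0],[540,540],[0,540]])
    M=cv2.getPerspectiveTransform(src,dst)
    out.append(cv2.warpPerspective(np.clip(g,0,255).astype(np.uint8),M,(540,540),flags=cv2.INTER_CUBIC)[:, :395] if 0 else cv2.resize(cv2.warpPerspective(np.clip(g,0,255).astype(np.uint8),M,(540,540),flags=cv2.INTER_CUBIC),(400,400)))
cv2.imwrite("pics/c7.png",np.hstack(out))
# angular profiles
for o in out:
    b=cv2.warpPolar(o.astype(np.float32),(200,360),(200,200),200,cv2.INTER_LINEAR)[:,45:115].mean(1)
    red=b[:,2]-(b[:,1]+b[:,0])/2;gr=b[:,1]-(b[:,2]+b[:,0])/2
    th=lambda a:[(-k+180)%360-180 for k in np.argsort(a)[-4:]]
    print("red",th(red),red.max(),"green",th(gr),gr.max())
E
```

```text
red [np.int64(12), np.int64(13), np.int64(15), np.int64(14)] -7.584694 green [np.int64(155), np.int64(152), np.int64(154), np.int64(153)] 4.47937
red [np.int64(88), np.int64(91), np.int64(89), np.int64(90)] 29.15715 green [np.int64(-138), np.int64(-141), np.int64(-140), np.int64(-139)] 2.3998718
```

View pics/c7.png

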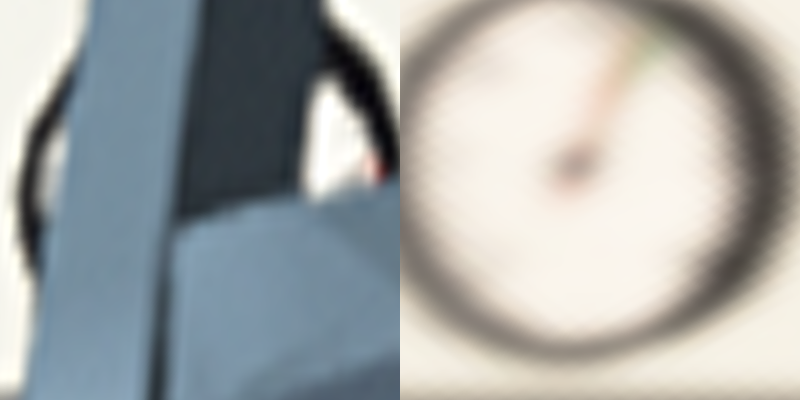

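The top view is blocked by the arm. In the scene view (right half) the red needle runs from (572,165) to about (635,55), just left of the green tip at (657,40). That agrees with about 7° remaining.

Call:
play_rows(rotation=[[0,0,3],[0,0,3],[0,0,1],[0,0,0],[0,0,0]], travel=[[0,0,0],[0,0,0],[0,0,0],[0,0,0],[0,0,0]], grip=[210,210,210,210,210])

```text
time_s: 20.38
tcp_pos: [0.5018, 0.1611, 0.1491]
orientation: [[-0.698, 0.716, -0.001], [0.716, 0.698, -0.0], [0.0, -0.001, -1.0]]
wrist_force: [-1.2, -3.1, 2.1]
finger_gap: 0.0228
grip_force: 24.7
```

Call:
play_rows(rotation=[[0,0,0],[0,0,0],[0,0,0],[0,0,0],[0,0,0]], travel=[[0,0,-1.5],[0,0,-2],[0,0,-2],[0,0,0],[0,0,0]], grip=[210,210,210,185,148])

```text
time_s: 21.0
tcp_pos: [0.502, 0.1615, 0.1548]
orientation: [[-0.698, 0.716, 0.0], [0.716, 0.698, 0.001], [0.0, 0.001, -1.0]]
wrist_force: [0.8, 0.3, -0.0]
finger_gap: 0.0356
grip_force: 0.0
```

Call:
play_rows(rotation=[[0,0,0],[0,0,0],[0,0,0],[0,0,0],[0,0,0]], travel=[[0,0,0],[0,0,-4],[0,0,-20],[0,0,-30],[0,0,-30]], grip=[148,148,148,148,148])

```text
time_s: 21.62
tcp_pos: [0.502, 0.1612, 0.2398]
orientation: [[-0.698, 0.716, -0.0], [0.716, 0.698, 0.0], [0.0, 0.0, -1.0]]
wrist_force: [0.5, -0.4, 0.5]
finger_gap: 0.036
grip_force: 0.0
```

Call:
play_rows(rotation=[[0,0,-9],[0,0,-9],[0,0,-9],[0,0,0],[0,0,0]], travel=[[0,0,-10],[0,0,-10],[0,0,-10],[0,0,0],[0,0,0]], grip=[148,148,148,148,148])

```text
time_s: 22.25
tcp_pos: [0.5019, 0.1611, 0.2685]
orientation: [[-0.946, 0.324, -0.0], [0.324, 0.946, 0.0], [0.0, -0.0, -1.0]]
wrist_force: [-0.1, -0.2, -0.5]
finger_gap: 0.0358
grip_force: 0.0
```

```bash
python3 g.py; python3 - <<'E'
from h import *
print(proj("wrist",H0,imaging.camera_info("wrist")),proj("wrist",[.5067,.3006,.104],imaging.camera_info("wrist")))
E
```

```text
t 22.25 tcp [0.5019 0.1611 0.2685] yaw y-axis [ 0.324  0.946 -0.   ] tool travel mm [  0.8  -0.6 114.5] F [-0.08 -0.22 -0.54] gap 0.0358 q6 -1.155
F tool [-0.   -0.23  0.54] Tz [-0.012 -0.011  0.053]
needle 57.0 42 green 64.8 68 to turn cw deg -7.8
[429.80823359  38.52906377] [501.9499894  150.01020422]
```

The reading needs a closer, hub-independent check, so I'll move the wrist camera nearer the gauge.

Call:
play_rows(rotation=[[0,0,0],[0,0,0],[0,0,0],[0,0,0],[0,0,0]], travel=[[25,20,10],[25,20,10],[25,20,10],[15,10,0],[0,0,0]], grip=[148,148,148,148,148])

```text
time_s: 22.92
tcp_pos: [0.4389, 0.2569, 0.2389]
orientation: [[-0.947, 0.32, -0.0], [0.32, 0.947, -0.0], [-0.0, -0.0, -1.0]]
wrist_force: [-0.1, -0.8, 0.1]
finger_gap: 0.0356
grip_force: 0.0
```

```bash
cat > g2.py <<'E'
from h import *
to([.5009,.1608,.154])
i=imaging.camera_info("wrist");n="wrist"
im=np.mean([imaging.capture("wrist")[:,:,::-1].astype(float) for _ in range(3)],0)
cv2.imwrite("pics/last2.png",im)
src=np.float32([proj(n,H0+(a*U+b*V)*.045,i) for a,b in((-1,1),(1,1),(1,-1),(-1,-1))])
M=cv2.getPerspectiveTransform(src,np.float32([[0,0],[720,0],[720,720],[0,720]]))  # 8px/mm
w=cv2.warpPerspective(im.astype(np.float32),M,(720,720));B,G,R=w[...,0],w[...,1],w[...,2]
# hub: dark disc near centre
m=(w.max(2)<90).astype(np.uint8);m[:260]=0;m[460:]=0;m[:,:260]=0;m[:,460:]=0
m=cv2.morphologyEx(m,cv2.MORPH_OPEN,np.ones((17,17)));v,u=np.nonzero(m);hu,hv=(u.min()+u.max())/2,(v.min()+v.max())/2
print("proj hub",proj(n,H0,i),"hub mm",(hu-360)/8,(360-hv)/8,"size",(u.max()-u.min())/8,(v.max()-v.min())/8)
for nm,d,t in(("red",R-np.maximum(G,B),60),("green",G-np.maximum(R,B),25)):
    v,u=np.nonzero(d>t);x=(u-hu)/8;y=(hv-v)/8;q=np.hypot(x,y);row=[]
    for lo in range(4,36,3):
        k=(q>=lo)&(q<lo+3)&(np.hypot(x,y)<36)
        k&=(np.arctan2(y,x)>0)&(np.arctan2(y,x)<2.6)
        row.append((lo,int(k.sum()),float(np.degrees(np.arctan2(y[k].mean(),x[k].mean())).round(1)) if k.any() else None))
    print(nm,row)
E
python3 g2.py
```

```text
t 22.93 tcp [0.4389 0.2569 0.2389] yaw y-axis [ 0.32   0.947 -0.   ] tool travel mm [-89.5 -71.2  84.9] F [-0.09 -0.76  0.11] gap 0.0356 q6 -0.949
proj hub [342.27974858 157.49392216] hub mm 4.3125 1.6875 size 7.875 8.375
red [(4, 306, 60.2), (7, 382, 60.3), (10, 379, 60.4), (13, 387, 60.4), (16, 397, 60.6), (19, 412, 60.7), (22, 384, 60.6), (25, 383, 60.6), (28, 372, 60.6), (31, 233, 60.7), (34, 38, 2.8)]
green [(4, 0, None), (7, 15, 73.1), (10, 171, 70.7), (13, 219, 69.1), (16, 255, 68.5), (19, 356, 68.6), (22, 759, 69.3), (25, 843, 68.8), (28, 898, 68.2), (31, 989, 67.9), (34, 216, 67.6)][ WARN:0@1.854] global loadsave.cpp:1063 imwrite_ Unsupported depth image for selected encoder is fallbacked to CV_8U.
```

With the hub corrected, the needle is at 60.6° and the green hand at about 67.8°, so I overshot by about 7°. I'll go back, re-engage and turn it back slightly, watching the gauge.

Call:
play_rows(rotation=[[0,0,0],[0,0,0],[0,0,0],[0,0,0],[0,0,0]], travel=[[-30,-23.6,0],[-30,-23.6,0],[-30.2,-23.6,0],[0,0,15],[0,0,0]], grip=[148,148,148,148,148])

```text
time_s: 23.7
tcp_pos: [0.5012, 0.1596, 0.2223]
orientation: [[-0.946, 0.323, -0.003], [0.323, 0.946, -0.0], [0.003, -0.001, -1.0]]
wrist_force: [0.3, -0.1, 0.7]
finger_gap: 0.0357
grip_force: 0.0
```

```bash
python3 -c "
from h import *
to([.5017,.1609,.1545])"
```

```text
t 23.7 tcp [0.5012 0.1596 0.2223] yaw y-axis [ 0.323  0.946 -0.001] tool travel mm [-0.3  1.4 67.8] F [ 0.26 -0.11  0.66] gap 0.0357 q6 -1.16
```

Call:
play_rows(rotation=[[0,0,0],[0,0,0],[0,0,0],[0,0,0],[0,0,0]], travel=[[-0.3,1.2,22],[0,0,20],[0,0,13],[0,0,8],[0,0,4]], grip=[148,148,148,148,148])

```text
time_s: 24.32
tcp_pos: [0.5026, 0.1616, 0.1567]
orientation: [[-0.947, 0.321, 0.0], [0.321, 0.947, 0.0], [-0.0, 0.0, -1.0]]
wrist_force: [-0.4, 0.8, -0.1]
finger_gap: 0.0361
grip_force: 0.0
```

Call:
play_rows(rotation=[[0,0,0],[0,0,0],[0,0,0],[0,0,0],[0,0,0]], travel=[[0,0,0],[0,0,0],[0,0,0],[0,0,0],[0,0,0]], grip=[160,172,184,200,210], force=25)

```text
time_s: 24.95
tcp_pos: [0.5027, 0.1608, 0.1569]
orientation: [[-0.947, 0.321, 0.0], [0.321, 0.947, -0.001], [-0.0, -0.001, -1.0]]
wrist_force: [0.7, -4.9, 0.8]
finger_gap: 0.0228
grip_force: 24.5
```

Call:
play_rows(rotation=[[0,0,-5],[0,0,0],[0,0,0],[0,0,0],[0,0,0]], travel=[[0,0,0],[0,0,0.6],[0,0,0.8],[0,0,0],[0,0,0]], grip=[210,210,210,210,210])

```text
time_s: 25.58
tcp_pos: [0.5028, 0.1609, 0.1555]
orientation: [[-0.971, 0.238, 0.0], [0.238, 0.971, -0.001], [-0.0, -0.001, -1.0]]
wrist_force: [-0.9, -4.8, 1.0]
finger_gap: 0.0228
grip_force: 24.5
```

Call:
play_rows(rotation=[[0,0,0],[0,0,0],[0,0,0],[0,0,0],[0,0,0]], travel=[[0,-0.6,0.4],[0,0,0.5],[0,0,0.5],[0,0,0.5],[0,0,0]], grip=[210,210,210,210,210])

```text
time_s: 26.2
tcp_pos: [0.5027, 0.1608, 0.1536]
orientation: [[-0.971, 0.238, 0.0], [0.238, 0.971, 0.0], [-0.0, 0.0, -1.0]]
wrist_force: [0.9, -3.2, 0.9]
finger_gap: 0.0224
grip_force: 24.6
```

Call:
play_rows(rotation=[[0,0,0],[0,0,0],[0,0,0],[0,0,0],[0,0,0]], travel=[[0,0,0.5],[0,0,0.5],[0,0,0.5],[0,0,0.5],[0,0,0]], grip=[210,210,210,210,210])

```text
time_s: 26.82
tcp_pos: [0.5027, 0.1607, 0.1516]
orientation: [[-0.971, 0.238, 0.0], [0.238, 0.971, 0.0], [-0.0, 0.0, -1.0]]
wrist_force: [0.6, -3.6, 1.5]
finger_gap: 0.0223
grip_force: 24.6
```

```bash
sed -i 's/"pics\/last2.png",im/"pics\/last2.png",im.astype(np.uint8)/' g2.py; python3 g2.py
```

```text
t 26.82 tcp [0.5027 0.1607 0.1516] yaw y-axis [0.238 0.971 0.   ] tool travel mm [ 1.8 -0.4 -2.4] F [ 0.59 -3.57  1.53] gap 0.0223 q6 -1.247
proj hub [536.39194642   8.7856582 ] hub mm -1.4375 -4.1875 size 22.125 16.375
red [(4, 25, 78.0), (7, 420, 77.6), (10, 405, 73.2), (13, 393, 70.5), (16, 389, 68.7), (19, 384, 67.6), (22, 390, 66.7), (25, 388, 66.0), (28, 388, 65.5), (31, 392, 65.0), (34, 263, 64.7)]
green [(4, 0, None), (7, 0, None), (10, 0, None), (13, 0, None), (16, 10, 73.2), (19, 87, 72.1), (22, 144, 70.9), (25, 444, 71.8), (28, 660, 71.5), (31, 714, 70.7), (34, 508, 70.2)]
```

Call:
play_rows(rotation=[[0,0,-5],[0,0,-4],[0,0,0],[0,0,0],[0,0,0]], travel=[[0,-0.4,0.1],[0,0,0],[0,0,0],[0,0,0],[0,0,0]], grip=[210,210,210,210,210])

```text
time_s: 27.6
tcp_pos: [0.5026, 0.1607, 0.1516]
orientation: [[-0.997, 0.083, 0.001], [0.083, 0.997, 0.001], [-0.001, 0.001, -1.0]]
wrist_force: [2.5, 1.5, 1.7]
finger_gap: 0.0226
grip_force: 24.7
```

```bash
sed -i 's/M,(720,720))/M,(720,720),borderMode=cv2.BORDER_CONSTANT,borderValue=(220,220,220))/' g2.py; python3 g2.py
```

```text
t 27.6 tcp [0.5026 0.1607 0.1516] yaw y-axis [0.083 0.997 0.001] tool travel mm [ 1.7 -0.1 -2.5] F [2.48 1.53 1.72] gap 0.0226 q6 -1.404
proj hub [564.86502342  48.7285354 ] hub mm -3.375 -1.3125 size 11.0 10.625
red [(4, 337, 64.9), (7, 410, 64.0), (10, 410, 63.6), (13, 413, 63.4), (16, 406, 63.4), (19, 414, 63.3), (22, 399, 63.1), (25, 390, 63.1), (28, 398, 63.0), (31, 399, 63.0), (34, 74, 62.7)]
green [(4, 0, None), (7, 0, None), (10, 0, None), (13, 0, None), (16, 0, None), (19, 0, None), (22, 144, 67.3), (25, 480, 67.8), (28, 474, 68.1), (31, 508, 67.8), (34, 514, 66.5)]
```

Call:
play_rows(rotation=[[0,0,-2],[0,0,0],[0,0,0],[0,0,0],[0,0,0]], travel=[[0,0,0],[0,0,0],[0,0,0],[0,0,0],[0,0,0]], grip=[210,210,210,210,210])

```text
time_s: 28.38
tcp_pos: [0.5026, 0.1607, 0.1515]
orientation: [[-0.999, 0.047, 0.001], [0.047, 0.999, 0.001], [-0.001, 0.001, -1.0]]
wrist_force: [4.8, 3.4, 2.3]
finger_gap: 0.0226
grip_force: 24.7
```

```bash
cat >> g2.py <<'E'
# lateral offset of green head edges from the red line, mm (perpendicular, + = ccw)
v,u=np.nonzero(R-np.maximum(G,B)>60);x=(u-hu)/8;y=(hv-v)/8;q=np.hypot(x,y);a=np.arctan2(y,x);k=(q>8)&(q<31)&(a>.6)&(a<2)
vx,vy,px,py=cv2.fitLine(np.c_[x[k],y[k]].astype(np.float32),cv2.DIST_HUBER,0,.01,.01).ravel()
if vy<0:vx,vy=-vx,-vy
print("red line deg",np.degrees(np.arctan2(vy,vx)).round(2))
v,u=np.nonzero(G-np.maximum(R,B)>25);X=(u-hu)/8-px;Y=(hv-v)/8-py;al=(X+px)*vx+(Y+py)*vy;s=-X*vy+Y*vx;s=-( X*vy-Y*vx)
for lo in(10,14,18,22,25,28,31,34):
    k=(al>lo)&(al<lo+3)&(abs(s)<9)
    if k.sum()>5:print(lo,k.sum(),"ccw side",(s[k]>0).sum(),"cw side",(s[k]<0).sum(),"range",np.percentile(s[k],[2,98]).round(2))
E
python3 g2.py
```

```text
t 28.38 tcp [0.5026 0.1607 0.1515] yaw y-axis [0.047 0.999 0.001] tool travel mm [ 1.7  0.  -2.5] F [4.83 3.35 2.28] gap 0.0226 q6 -1.44
proj hub [570.34487691  58.52538023] hub mm -3.5 -1.375 size 10.75 10.5
red [(4, 345, 67.8), (7, 414, 66.3), (10, 416, 66.0), (13, 413, 65.7), (16, 409, 65.5), (19, 413, 65.2), (22, 416, 65.2), (25, 395, 65.1), (28, 400, 65.0), (31, 397, 65.0), (34, 77, 64.8)]
green [(4, 0, None), (7, 0, None), (10, 0, None), (13, 0, None), (16, 0, None), (19, 0, None), (22, 132, 65.4), (25, 507, 65.2), (28, 503, 65.4), (31, 510, 65.9), (34, 484, 65.8)]
red line deg 64.46
22 148 ccw side 81 cw side 67 range [-2.64  2.62]
25 507 ccw side 260 cw side 247 range [-2.67  2.71]
28 499 ccw side 270 cw side 229 range [-2.61  2.78]
31 513 ccw side 304 cw side 209 range [-2.45  2.93]
34 615 ccw side 386 cw side 229 range [-2.31  2.92]
```

The head is now symmetric about the needle, with a residual of about 0.5–1.5° counter-clockwise. I'll nudge slightly, lift straight up, release and check from the good view.

Call:
play_rows(rotation=[[0,0,-0.7],[0,0,0],[0,0,0],[0,0,0],[0,0,0]], travel=[[0,0,0],[0,0,0],[0,0,-1.5],[0,0,-2],[0,0,-1.8]], grip=[210,210,210,210,210])

```text
time_s: 29.15
tcp_pos: [0.5026, 0.1607, 0.1568]
orientation: [[-0.999, 0.035, 0.001], [0.035, 0.999, 0.001], [-0.001, 0.001, -1.0]]
wrist_force: [4.0, 2.3, 0.7]
finger_gap: 0.0228
grip_force: 24.6
```

Call:
play_rows(rotation=[[0,0,0],[0,0,0],[0,0,0],[0,0,0],[0,0,0]], travel=[[0,0,0],[0,0,0],[0,0,0],[0,0,-5],[0,0,-20]], grip=[185,148,148,148,148])

```text
time_s: 29.78
tcp_pos: [0.5012, 0.1601, 0.1808]
orientation: [[-0.999, 0.036, -0.004], [0.036, 0.999, -0.001], [0.004, -0.001, -1.0]]
wrist_force: [-0.5, -0.2, 0.5]
finger_gap: 0.036
grip_force: 0.0
```

Call:
play_rows(rotation=[[0,0,9],[0,0,8],[0,0,0],[0,0,0],[0,0,0]], travel=[[0,0,-30],[0,0,-27],[25,20,0],[25,20,0],[0,0,0]], grip=[148,148,148,148,148])

```text
time_s: 30.4
tcp_pos: [0.467, 0.2156, 0.2389]
orientation: [[-0.946, 0.324, -0.001], [0.324, 0.946, -0.0], [0.001, -0.0, -1.0]]
wrist_force: [0.3, 0.1, -0.8]
finger_gap: 0.0359
grip_force: 0.0
```

Call:
play_rows(rotation=[[0,0,0],[0,0,0],[0,0,0],[0,0,0],[0,0,0]], travel=[[25,20,0],[15,10,0],[0,0,0],[0,0,0],[0,0,0]], grip=[148,148,148,148,148])

```text
time_s: 31.02
tcp_pos: [0.4407, 0.2553, 0.2387]
orientation: [[-0.945, 0.327, 0.0], [0.327, 0.945, -0.0], [-0.0, -0.0, -1.0]]
wrist_force: [0.4, 0.1, 0.1]
finger_gap: 0.0357
grip_force: 0.0
```

```bash
python3 g2.py
```

```text
t 31.02 tcp [0.4407 0.2553 0.2387] yaw y-axis [ 0.327  0.945 -0.   ] tool travel mm [-87.8 -69.6  84.7] F [0.39 0.15 0.07] gap 0.0357 q6 -0.946
proj hub [343.24600185 154.47609164] hub mm 4.75 2.625 size 8.25 9.0
red [(4, 323, 64.5), (7, 387, 64.8), (10, 391, 64.7), (13, 374, 64.7), (16, 382, 64.7), (19, 370, 64.9), (22, 351, 65.0), (25, 352, 65.0), (28, 363, 64.9), (31, 219, 65.0), (34, 35, 1.9)]
green [(4, 0, None), (7, 0, None), (10, 0, None), (13, 0, None), (16, 0, None), (19, 31, 70.7), (22, 426, 71.3), (25, 463, 70.9), (28, 472, 70.3), (31, 593, 69.5), (34, 212, 67.7)]
red line deg 65.13
22 434 ccw side 434 cw side 0 range [1.55 3.76]
25 460 ccw side 460 cw side 0 range [1.58 3.88]
28 475 ccw side 475 cw side 0 range [1.55 3.93]
31 595 ccw side 577 cw side 18 range [-0.25  4.19]
34 189 ccw side 150 cw side 39 range [-0.88  3.95]
```

From this side the hand heights give parallax. I'll move the camera into the plane of the needle and the dial normal, which removes it.

```bash
python3 - <<'E'
from h import *
i=imaging.camera_info("wrist");C=i["T"][:3,3];hub=H0+(4.75*U+2.6*V)/1000
a=np.radians(66);p=-np.sin(a)*U+np.cos(a)*V
print("C",C.round(3),"hub",hub.round(3),"perp mm",((C-hub)@p*1000).round(1),"dist N",((C-hub)@N).round(3))
R=r.read_state()["orientation"]
m=-A[:,1]*((C-hub)@p)/(A[:,1]@p);print("move tool mm",(R.T@m*1000).round(1)); i["T"][:3,3]=C+m;print(proj("wrist",hub,i))
E
```

```text
C [0.367 0.28  0.309] hub [0.415 0.277 0.062] perp mm 55.2 dist N 0.213
move tool mm [-17.5 -57.9   0. ]
[413.17556473 136.82743966]
```

Call:
play_rows(rotation=[[0,0,0],[0,0,0],[0,0,0],[0,0,0],[0,0,0]], travel=[[-9,-29,0],[-8.5,-29,0],[0,0,0],[0,0,0],[0,0,0]], grip=[148,148,148,148,148])

```text
time_s: 31.8
tcp_pos: [0.4379, 0.1959, 0.2387]
orientation: [[-0.945, 0.326, 0.0], [0.326, 0.945, 0.0], [-0.0, 0.0, -1.0]]
wrist_force: [0.1, -0.9, 0.6]
finger_gap: 0.0357
grip_force: 0.0
```

```bash
python3 g2.py
```

```text
t 31.8 tcp [0.4379 0.1959 0.2387] yaw y-axis [0.326 0.945 0.   ] tool travel mm [-71.  -12.7  84.8] F [ 0.13 -0.88  0.64] gap 0.0357 q6 -1.067
proj hub [416.95345093 133.13982811] hub mm 2.5625 2.6875 size 8.625 9.125
red [(4, 313, 65.0), (7, 373, 64.8), (10, 357, 65.2), (13, 371, 65.0), (16, 350, 64.9), (19, 358, 65.0), (22, 309, 65.0), (25, 316, 65.1), (28, 302, 65.0), (31, 202, 65.0), (34, 0, None)]
green [(4, 0, None), (7, 0, None), (10, 0, None), (13, 0, None), (16, 0, None), (19, 4, 69.9), (22, 359, 69.2), (25, 427, 68.8), (28, 426, 69.5), (31, 521, 68.5), (34, 308, 66.7)]
red line deg 65.06
22 370 ccw side 322 cw side 48 range [-1.97  3.11]
25 426 ccw side 361 cw side 65 range [-1.82  3.28]
28 425 ccw side 412 cw side 13 range [-1.64  3.47]
31 525 ccw side 464 cw side 61 range [-1.66  3.57]
34 291 ccw side 197 cw side 94 range [-1.5   3.44]
```

Seen without parallax, the needle stands on the green hand within about 1.7° (0.03 rad), well inside the hand's head. The plug is still home and the arm is clear, so I'm handing in.

```bash
python3 -c "
from station import workorder
print(workorder.finish_job())"
```

```text
the job is handed in; nothing more can be done
None
```

The job is handed in: the plug is fully home in the port, and the red needle stands on the green set hand to about 0.03 rad after I turned it back from a roughly 7° overshoot; the knob is released and the arm is clear.

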